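# Index the rotary table one station and lock it

## Task

Turn the detented rotary table on the bench by one station (its upright pegs are there to push it round by), in the direction that brings the large bearing to the lock, and let it click into place there. Then lift the lock's tab out of its outer notch, shift it in towards the table and let it drop fully home in the inner notch, so that the table is locked. Do not touch the two bearings, which must stay lying in their nests, and leave the other things on the bench alone.

Things in the scene. Friction and masses are not known exactly. Their poses are not given: they have to be found in the camera images.
- index_base: Grey fixed base of the rotary table, on the bench. Origin on the bench top (z = 0) under the vertical spindle axis, z up; +y points from the spindle to the lock (left of the table seen from the robot, up to 25 degrees round). Round foot, radius 128 mm. Opposite the lock a spring plunger housing stands out to 166 mm, under 36 mm high. The plate under the lock is 70 mm wide and ends 225 mm from the axis.
- axis_top (a point): Centre of the table's top face on the spindle axis, z = 46 mm. The table is an aluminium disc, radius 120 mm, with a 20 mm radius hub cap rising to z = 62 mm. Six stations 60 degrees apart have shallow ring nests (inner diameter 52, outer 59 mm, wall 5 mm high) centred 75 mm from the axis; at joint 0 they stand at 30, 90 (at the lock), 150, 210, 270, 330 degrees from the base's +x, counter-clockwise.
- table (a joint): Turning of the table (rad), 0 at the start, positive counter-clockwise from above; one station is 1.047. A roller detent holds each station: short of half way (0.52 rad) the table runs back, past it it runs on by itself into the next station, damped, without overshooting.
- peg_a (a point): Centre of the top of one of six upright steel pegs that stand on the disc midway between stations, 108 mm from the axis, 60 degrees apart: 14 mm diameter, z = 46 to 96 mm. Push a peg sideways to turn the table (3 to 8 N). At joint 0 they stand at 0, 60, 120, 180, 240, 300 degrees from the base's +x; this one at 240. It turns with the table.
- peg_b (a point): The same on the next peg, at 300 degrees at joint 0. The nests on both sides of peg_a and peg_b are empty. Behind the table (+x) stands a parts cabinet with a drawer pulled open: keep to the near pegs.
- work_point (a point): Fixed point at the lock station, 75 mm from the axis at the height of the table's top face (z = 46 mm): where the centre of the large bearing's underside must come.
- lock_slot (a point): Middle of the slot, level with the lug tops, of the nest that is at the lock at the start (it turns with the table). Outside each nest such a pair of steel lugs, 14 mm apart, z = 46 to 58 mm, 107 to 119 mm from the axis, takes the lock's nose.
- lock_tab: The lock's tab, loose steel piece, 220 g; origin under the centre of its foot, axes as the base's. Upright dark grip 14 mm wide (x), 24 mm long (y), its top 79 mm above the origin, free above the rail over its upper 50 mm. A nose bar, 9 mm wide, 24 to 34 mm above the origin, reaches 58 mm from the centre to -y. A cross pin, 8 mm, rests in the rail's notches. Foot 20x32x14 mm. It drops when let go.
- lock_notch (a point): Inner notch of the lock rail: the tab's foot stands centred on this point (origin there, z = 26 mm, upright) when locked, its nose then between two lugs. 165 mm from the axis along the base's +y. The outer notch, where the tab starts, lies 195 mm from the axis. The notches are 12 mm wide and 12 mm deep, teeth tops at z = 52 mm: lift by 13 mm to shift. Rail: 147 to 213 mm from the axis, 41 mm wide.
- bearing_big: Large steel ball bearing, 47 mm outside diameter, 14 mm high, lying flat, loose in one of the two nests next to the lock station; which one varies. Origin at the centre of its underside.
- bearing_small: Small steel ball bearing, 32 mm outside diameter, 10 mm high, lying flat, loose in the other nest next to the lock station. Origin at the centre of its underside.
- throttle_grip: Bystander: black ribbed rubber handlebar grip, 115x33x33 mm, lying on the bench to the right of the table. Origin at the centre of its underside.
- cell_pack: Bystander: pack of three battery cells, 67x55x18 mm, on the bench to the left. Origin at the centre of its underside.
- sprocket: Bystander: flat steel chain sprocket, 70x70x6 mm, on the bench to the right. Origin at the centre of its underside.
Things that resemble listed ones, but are neither listed nor needed, are in the scene too. Of the things like the lock_tab, leave any that is orange; of the rest the larger one is meant.

How it is judged:
By the outcome, as a careful person would: the job done as asked, in the order asked, and still so for the second after the job is handed in, with the robot touching nothing.
It also fails if it takes over 42 s, if anything falls off the work surface, if the arm or the gripper's body presses on something with over 40 N, if the wrist force passes 120 N, or if a joint passes its speed limit or range.

## Robot

A 7-joint arm with a two-finger parallel gripper is mounted at the origin on a cart in front of the work surface, level with it; the furniture and walls round the work are solid. World frame = base frame: x ahead of the robot, y to its left, z up, the work surface at z = 0. Lengths are in m, angles in rad, forces in N, time in s.
With the tool pointing down it reaches from about 0.4 to 0.85 m from the base axis. Payload 4.5 kg.
Tool frame: the origin (TCP) lies midway between the tips of the shut fingers; the grasp point (between the pads) lies 19 mm behind it; z points along the fingers, y is the line along which they close (so a half turn about z gives the same grasp; the last joint's range is limited). The gripper opens to 88 mm and grips with 3 to 60 N. Pads are 18 mm wide; open, the fingers measure 123 mm over their backs; the gripper's body (75 mm by 187 mm) begins 45 mm behind the grasp point.
Start: joints at [-1.188, 0.689, -0.195, 1.565, 0.157, 0.902, -0.215], TCP at [0.214, 0.587, 0.239] pointing down, gripper open.
Joint ranges: [-3.01, 3.01], [-0.46, 2.08], [-1.47, 1.51], [0.13, 2.56], [-1, 4.14], [0.04, 2.09], [-2.66, 2.66]. Speed limits (rad/s): [2.57, 2.57, 3.14, 3.14, 3.14, 3.14, 3.14].

## Interface

Orientations are given as a rotation vector (axis times angle).
In Python, from rig import manip gives the robot as it stands. Calls block until the motion is done:
- manip.goto(position, orientation): joint-space move of the TCP to a pose.
- manip.move_straight(position, rotation=None, max_speed=0.15, f_stop=None): straight line of the TCP; rotation=None keeps the orientation; max_speed is the mean speed in m/s. With f_stop (N) it stops when the force on the tool has changed by that much, and returns True; else False.
- manip.movej(angles): joint-space move.
- manip.grip(opening, newtons=None): opening from 0.0 (shut) to 1.0 (fully open); newtons is the grip in N (None keeps the last); returns when the fingers have stopped.
- manip.sleep(seconds).
- manip.ik(position, orientation): joint angles nearest the present ones, or None.
- manip.read_state(): the state.
- manip.capture(name): name is "scene" or "side" or "wrist"; returns (picture, depth): 384x512x3 uint8, red, green, blue; 384x512 float32, m along the optical axis (not along the pixel's ray), 0 where there is no reading.
- manip.camera_params(name): a dict with "fx", "fy", "cx", "cy" (pixels), "xyz" and "attitude" of the camera in the world. Camera axes: x right, y up, looking along -z (the intrinsics and any distortion apply to the point x, -y, -z); pixel columns grow to the right and rows downward; lengths in m; the calibration is good to about 2 mm. A picture is of the moment at which its call begins: read the wrist's pose just before it. camera_params takes no time and is no camera call; for the wrist camera it gives the pose at the moment of the call.
A pose or a line that the arm cannot do raises manip.IKError and nothing moves.
- manip.sign_off(): hands the job in; it is judged then, once.
The state is a dict: "t": time; "joints": joint angles; "qvel": joint speeds; "effort": joint torques, N m; "tcp_pos": TCP position; "orientation": TCP orientation; "ft_force": force on the tool from outside, world axes, zero at the start; "moment": the same for the moment, N m; "gripper_width": opening from 0.0 (shut) to 1.0 (fully open); "finger_force": force on a finger pad.
Only numpy, scipy, OpenCV 4.12 (cv2) and the standard library are available. Lean on these libraries where they do the work, as an engineer would, in place of code of your own. Each camera call takes 0.05 s, during which the arm holds its last target. There are 200 camera calls.

## Working session

There is one attempt and no reset: what is moved stays moved. The work goes in short steps, each a Python script; the robot and the scene stay as the last script left them, time stands still between calls to the robot, and variables do not carry over. Pictures are saved under pics/ and viewed, at most 10 in all, crops included, and the job is handed in when it is done.

```bash
ls; mkdir -p pics; cat > h.py <<'E'
from rig import manip
import numpy as np, cv2
from scipy.spatial.transform import Rotation as R
def snap(n,f):
    p=manip.camera_params(n); im,d=manip.capture(n)
    cv2.imwrite(f'pics/{f}.png',im[:,:,::-1]); np.savez(f'pics/{f}.npz',im=im,d=d,**{k:np.array(v) for k,v in p.items() if not isinstance(v,(str,dict))})
    return p,im,d
def rot(a):
    a=np.array(a,float)
    return a if a.shape==(3,3) else (R.from_rotvec(a).as_matrix() if a.size==3 else R.from_quat(a).as_matrix())
def cloud(f):
    z=np.load(f'pics/{f}.npz'); d=z['d']; v,u=np.mgrid[:d.shape[0],:d.shape[1]]
    P=np.stack([(u-z['cx'])/z['fx']*d,-(v-z['cy'])/z['fy']*d,-d],-1)
    return P@rot(z['attitude']).T+z['xyz'],z['im'],d
E
python3 - <<'E'
from h import *
for n in ("scene","side"):
    p,im,d=snap(n,n+"0"); print(n,p)
a=[cv2.imread(f'pics/{n}0.png') for n in("scene","side")]
print(manip.read_state())
E
```

```text
pics
scene {'fx': 363.65717518208817, 'fy': 363.65717518208817, 'cx': 248.52204379163982, 'cy': 191.39638035748544, 'xyz': array([0.26483574, 0.55996593, 0.84818992]), 'attitude': array([ 0.20008702, -0.96403936, -2.57515897])}
side {'fx': 491.0054203943085, 'fy': 491.0054203943085, 'cx': 254.99992930129582, 'cy': 182.47365929358347, 'xyz': array([ 0.39657717, -1.15449937,  0.76535862]), 'attitude': array([ 1.04156041, -0.05390263, -0.13286612])}
{'t': 0.1, 'joints': array([-1.18821606,  0.68988423, -0.19453377,  1.56617777,  0.15728472,
        0.90250546, -0.2150976 ]), 'qvel': array([ 0.00138319, -0.00405979,  0.00108775, -0.00332975, -0.00051435,
       -0.00035486,  0.00078848]), 'effort': array([-2.02173185e-03, -5.28501177e+01, -1.27143111e+00, -1.53837544e+01,
       -5.27178403e-02,  1.89789600e-03,  3.78443747e-05]), 'tcp_pos': array([0.21344045, 0.5868533 , 0.23801708]), 'orientation': array([-5.44946922e-01, -3.09378328e+00,  2.47402514e-03]), 'ft_force': array([-1.03344566, -0.51771549, -0.35597664]), 'moment': array([ 0.01999425, -0.02246858,  0.00623633]), 'finger_force': 0.0, 'gripper_width': 1.001936145646744}
```

View pics/scene0.png

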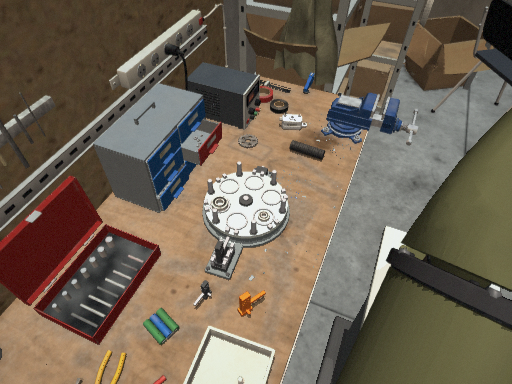

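View pics/side0.png

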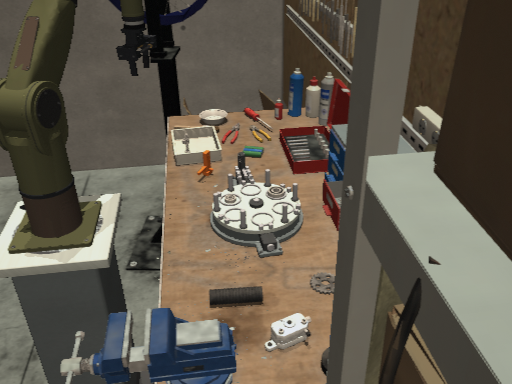

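The scene view shows the table centred near (246,203) and the dark tab at (222,250), with small and orange look-alikes at (204,293) and (250,300). The bearings are at (221,203) and (265,216). The side view agrees. Next I'll fit the geometry from depth.

```bash
cat > fit.py <<'E'
from h import *
from scipy.optimize import least_squares
def fit(f,c0=None):
    P,im,d=cloud(f); Q=P.reshape(-1,3)[d.ravel()>0]
    if c0 is None: c0=P[200,246,:2]
    print('c0',c0)
    c=np.array(c0)
    for _ in range(4):
        r=np.hypot(*(Q[:,:2]-c).T)
        S=Q[(r<.16)&(Q[:,2]>.085)&(Q[:,2]<.108)]
        S=S[abs(np.hypot(*(S[:,:2]-c).T)-.108)<.03]
        def res(p):
            rr=S[:,:2]-p[:2]; a=np.arctan2(rr[:,1],rr[:,0])-p[2]
            k=p[2]+np.round(a/(np.pi/3))*np.pi/3
            return (rr-.108*np.stack([np.cos(k),np.sin(k)],1)).ravel()
        best=min((least_squares(res,[*c,t],loss='soft_l1',f_scale=.004) for t in np.arange(0,1.05,.17)),key=lambda s:s.cost)
        c=best.x[:2]
    print('pegs n',len(S),'c',best.x,'z',np.percentile(S[:,2],[50,95]),'cost',best.cost)
    r=np.hypot(*(Q[:,:2]-c).T)
    T=Q[(r<.045)&(r>.025)]; print('top z',np.median(T[:,2]))
    H=Q[(r<.03)&(Q[:,2]>.057)&(Q[:,2]<.07)]; print('hub',H.mean(0) if len(H) else None, len(H))
    L=Q[(r>.175)&(r<.22)&(Q[:,2]>.07)&(Q[:,2]<.13)]; print('tab',len(L),L.mean(0) if len(L) else None, np.percentile(L[:,2],[5,50,95]) if len(L) else None)
    if len(L):
        v=np.median(L[:,:2],0)-c; print('tab r',np.hypot(*v),'ang',np.degrees(np.arctan2(v[1],v[0])))
        print('tab peg-consistent mod60', (np.degrees(np.arctan2(v[1],v[0]))-30)%60, np.degrees(best.x[2])%60)
    return c,best.x[2],P,im
if __name__=='__main__':
    c,t,P,im=fit('scene0')
    for n,(u,v) in dict(bA=(221,203),bB=(265,216),small=(204,293),orange=(250,300),tab=(222,250)).items(): print(n,P[v,u])
    cv2.imwrite('pics/crop.png',cv2.resize(im[150:330,150:330,::-1],None,fx=3.3,fy=3.3,interpolation=cv2.INTER_CUBIC))
    fit('side0',c)
E
python3 fit.py
```

```text
c0 [ 0.53223363 -0.03721696]
pegs n 158 c [ 0.53525425 -0.04050913  0.07840413] z [0.09521175 0.09797931] cost 0.001657711169475997
top z 0.046961128448905654
hub [ 0.53440606 -0.04145139  0.05952178] 70
tab 565 [ 0.67545226 -0.054156    0.10006825] [0.07547607 0.09870689 0.12714045]
tab r 0.17747226399305727 ang -17.543488590805563
tab peg-consistent mod60 12.456511409194434 4.492225734765964
bA [ 0.59667925 -0.00741796  0.04823776]
bB [ 0.46275564 -0.00785846  0.05740196]
small [0.51840555 0.24490845 0.0277027 ]
orange [0.40491552 0.22877479 0.05599262]
tab [0.51478826 0.14803687 0.08065038]
c0 [ 0.53525425 -0.04050913]
pegs n 141 c [ 0.5354366  -0.04900278  0.0781774 ] z [0.09159121 0.09603825] cost 0.0014013900846112104
top z 0.04445634957830136
hub [ 0.53510166 -0.04683909  0.05937   ] 23
tab 513 [ 0.69035018 -0.08611532  0.09981778] [0.07681409 0.09766236 0.12544333]
tab r 0.17615003571661933 ang -16.964229288487267
tab peg-consistent mod60 13.035770711512733 4.479234820469196
```

View pics/crop.png

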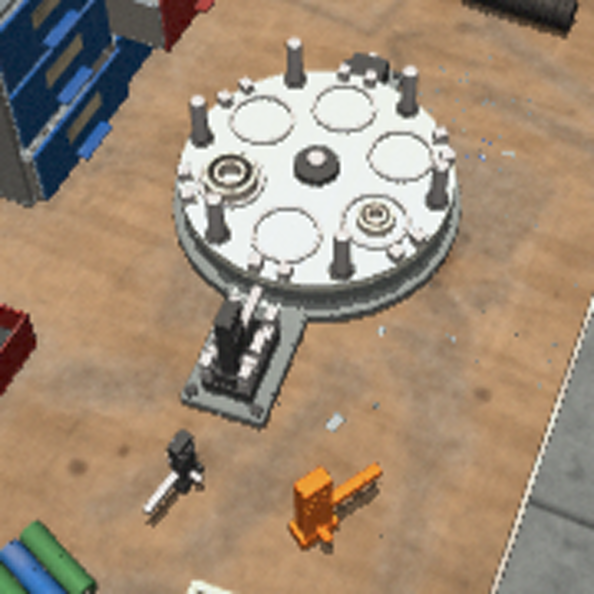

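```bash
cat >> h.py <<'E'
def ori(deg):
    a=np.radians(deg); y=np.array([np.cos(a),np.sin(a),0]); z=np.array([0,0,-1.])
    return R.from_matrix(np.stack([np.cross(y,z),y,z],1)).as_rotvec()
E
python3 - <<'E'
from h import *
s=manip.read_state(); p=manip.camera_params('wrist'); M=rot(s['orientation'])
print('cam in tool',M.T@(p['xyz']-s['tcp_pos']),'look in tool',M.T@(-rot(p['attitude'])[:,2]), p['fx'])
for n,pos,d in (('look',[.51,.09,.30],4.5),('look180',[.51,.09,.30],184.5),('look90',[.50,.05,.30],86.5),('look-90',[.5,.05,.3],-93.5),('grip',[.517,.148,.064],4.5),('grip180',[.517,.148,.064],184.5),('push',[.472,-.13,.066],86.5),('push180',[.472,-.13,.066],-93.5)):
    q=manip.ik(pos,ori(d)); print(n,None if q is None else (np.round(q,2),np.abs(q-s['joints']).max().round(2)))
E
```

```text
cam in tool [ 0.06975321 -0.0011211  -0.14651191] look in tool [-2.72927638e-01 -6.36825593e-05  9.62034563e-01] 337.15377598042215
look (array([-0.31,  0.47,  0.07,  1.81, -0.04,  0.86, -0.14]), np.float64(0.88))
look180 (array([ 0.25,  0.57, -0.84,  1.79,  0.5 ,  1.01,  2.44]), np.float64(2.65))
look90 (array([ 0.02,  0.46, -0.32,  1.84,  0.18,  0.87,  1.12]), np.float64(1.34))
look-90 (array([-0.56,  0.5 ,  0.59,  1.87, -0.36,  0.87, -1.43]), np.float64(1.21))
grip (array([-0.35,  0.85, -0.02,  1.96,  0.04,  0.33, -0.32]), np.float64(0.83))
grip180 (array([ 0.01,  0.93, -0.65,  1.94,  0.98,  0.62,  1.93]), np.float64(2.14))
push (array([ 0.51,  0.88, -0.56,  2.08,  1.05,  0.49,  0.65]), np.float64(1.7))
push180 (array([ 0.1 ,  0.83,  0.12,  2.11, -0.4 ,  0.22, -1.06]), np.float64(1.29))
```

```bash
python3 - <<'E'
from h import *
manip.goto([.51,.11,.30],ori(4.5)); manip.sleep(.2); snap('wrist','w0'); print(manip.read_state()['t'])
from fit import fit
c,t,P,im=fit('w0',[.5353,-.0445])
Q=P.reshape(-1,3)
for lo,hi in((.092,.102),(.098,.112)):
  k=(abs(Q[:,0]-.517)<.05)&(abs(Q[:,1]-.148)<.05)&(Q[:,2]>lo)&(Q[:,2]<hi)
  if k.sum(): print(lo,k.sum(),Q[k].min(0),Q[k].max(0),Q[k].mean(0),np.median(Q[k],0))
cv2.imwrite('pics/w0b.png',cv2.resize(im[:,:,::-1],(768,576)))
E
```

```text
2.3833
c0 [0.5353, -0.0445]
pegs n 652 c [ 0.53686559 -0.04278122  0.07872165] z [0.09491442 0.09729569] cost 0.006502767634474226
top z 0.04666814375922168
hub [ 0.53713031 -0.0438888   0.05966449] 261
tab 1250 [ 0.65919916 -0.01496228  0.0987139 ] [0.07860392 0.10069968 0.1220998 ]
tab r 0.1763314285684658 ang -17.220347208928654
tab peg-consistent mod60 12.779652791071342 4.510418494122723
0.092 35 [0.51388358 0.13728672 0.09337611] [0.52805206 0.16079079 0.10069748] [0.51704739 0.15258406 0.09729835] [0.51523468 0.15453981 0.096781  ]
0.098 336 [0.51465622 0.13658011 0.09804235] [0.52932062 0.16079079 0.10779974] [0.52182439 0.14892758 0.10511156] [0.52174215 0.14899312 0.10533701]
```

View pics/w0b.png

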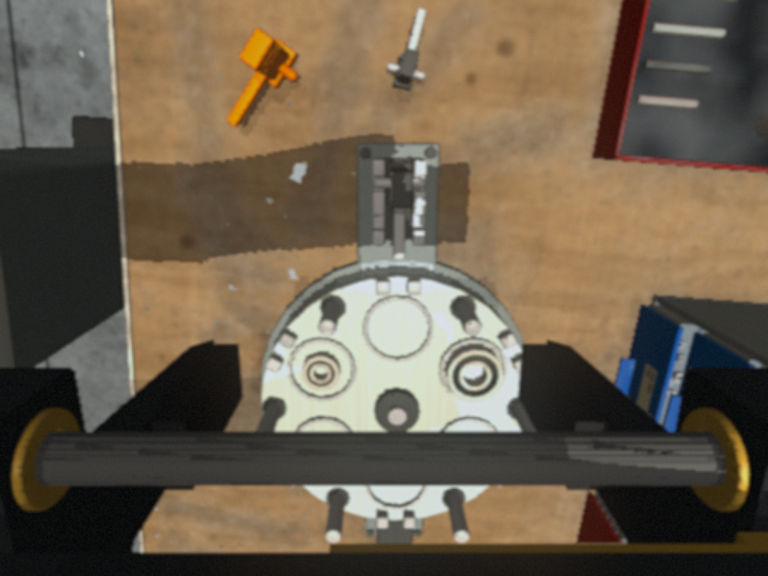

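The wrist view shows the large bearing at (473,372) on the +x side, so the table must turn counter-clockwise. The tab grip is at (402,185). I'll push peg_a along its arc.

```bash
cat >> h.py <<'E'
C=np.array([.537,-.044]); PHI=4.5
def at(r,deg,z): a=np.radians(deg+PHI); return np.array([C[0]+r*np.cos(a),C[1]+r*np.sin(a),z])
E
python3 - <<'E'
from h import *
o=ori(-93.5); A=[226.5,238,249,260,270]
print([manip.ik(at(.108,a,.066),o) is not None for a in A])
manip.grip(0.0,20)
manip.goto(at(.108,A[0],.16),o)
manip.move_straight(at(.108,A[0],.066),max_speed=.12)
for a in A[1:]:
    h=manip.move_straight(at(.108,a,.066),max_speed=.06,f_stop=25); s=manip.read_state()
    print(a,h,s['t'],s['ft_force'].round(1),s['tcp_pos'].round(4))
    if h: break
E
```

```text
[True, True, True, True, True]
238 False 6.2083 [-2.   0.3  0.2] [ 0.4872 -0.1398  0.0661]
249 False 6.7 [-1.   0.8 -0.4] [ 0.5069 -0.1479  0.0661]
260 False 7.1917 [-0.3  0.   0.4] [ 0.5277 -0.1523  0.0663]
270 False 7.6583 [-0.3 -0.2 -0.6] [ 0.5461 -0.1519  0.0661]
```

```bash
python3 - <<'E'
from h import *
p=manip.read_state()['tcp_pos']; manip.move_straight([p[0],p[1],.16],max_speed=.15)
manip.goto([.51,.11,.30],ori(4.5)); manip.grip(0.5); snap('wrist','w1'); print(manip.read_state()['t'])
from fit import fit
c,t,P,im=fit('w1',C)
Q=P.reshape(-1,3)
k=(abs(Q[:,0]-.517)<.05)&(abs(Q[:,1]-.148)<.05)&(Q[:,2]>.103)&(Q[:,2]<.108)
print(k.sum(),Q[k].mean(0),Q[k].min(0),Q[k].max(0))
cv2.imwrite('pics/w1b.png',cv2.resize(im[:,:,::-1],(768,576)))
E
```

```text
10.4083
c0 [ 0.537 -0.044]
pegs n 561 c [ 0.53705193 -0.0432774   1.133497  ] z [0.09543407 0.09737664] cost 0.0056068009341973
top z 0.04664337557210391
hub [ 0.53654252 -0.04415026  0.05960888] 264
tab 367 [0.52139169 0.14953449 0.10392814] [0.09618912 0.10523363 0.10656435]
tab r 0.19362235874725076 ang 94.63370756233807
tab peg-consistent mod60 4.633707562338074 4.944594467077934
325 [0.52167537 0.14856663 0.10533587] [0.51484912 0.13650688 0.10314766] [0.52893053 0.16026607 0.10742195]
```

View pics/w1b.png

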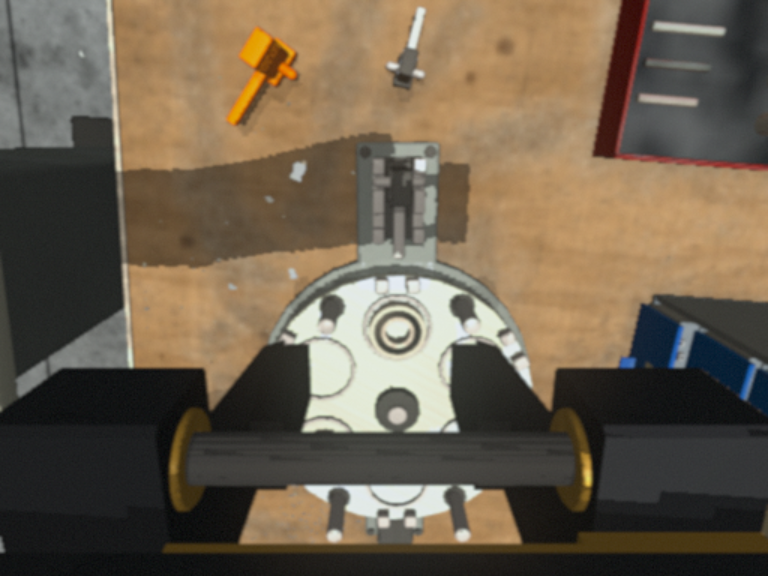

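The large bearing is at the lock station (397,330) and the lugs at (381,285) and (413,285) straddle the nose line, so the table has clicked in. Now I'll move the tab.

```bash
python3 - <<'E'
from h import *
o=ori(4.5); g=np.array([.5217,.1492,.066]); d=np.array([-np.sin(np.radians(PHI)),np.cos(np.radians(PHI)),0])
def st(m): s=manip.read_state(); print(m,round(s['t'],2),s['tcp_pos'].round(4),s['ft_force'].round(1),round(s['gripper_width']*88,1),round(s['finger_force'],1))
manip.goto(g+[0,0,.08],o)
print(manip.move_straight(g,max_speed=.1,f_stop=15)); st('down')
manip.grip(0.0,30); st('grip')
p=manip.read_state()['tcp_pos']
print(manip.move_straight(p+[0,0,.016],max_speed=.05,f_stop=25)); st('lift')
print(manip.move_straight(p+[0,0,.016]-.030*d,max_speed=.05,f_stop=20)); st('shift')
snap('wrist','w2'); snap('side','s2')
E
```

```text
False
down 12.04 [0.5222 0.1493 0.0666] [-0.2  0.1 -0.8] 43.9 0.0
grip 12.6 [0.5217 0.1492 0.0662] [-0.2  0.   1.9] 14.0 30.0
False
lift 13.07 [0.5219 0.1493 0.0825] [ 0.1  1.  -1.9] 13.7 30.0
False
shift 13.82 [0.5241 0.1196 0.0822] [-0.1  0.5 -2.7] 13.6 30.0
```

```bash
python3 - <<'E'
from h import *
def st(m): s=manip.read_state(); print(m,round(s['t'],2),s['tcp_pos'].round(4),s['ft_force'].round(1),round(s['gripper_width']*88,1),round(s['finger_force'],1))
p=manip.read_state()['tcp_pos']
print(manip.move_straight([p[0],p[1],.0672],max_speed=.03,f_stop=8)); st('lower')
E
```

```text
False
lower 14.57 [0.524  0.1199 0.0671] [-0.2 -0.6 -3.3] 13.7 30.0
```

Lowered to within 1 mm without contact. I'll release the tab, retreat and check.

```bash
python3 - <<'E'
from h import *
manip.grip(0.5); p=manip.read_state()['tcp_pos']
manip.move_straight([p[0],p[1],.15],max_speed=.12)
manip.goto([.51,.11,.30],ori(4.5)); manip.sleep(.2); snap('wrist','w3'); snap('scene','c3'); print(manip.read_state()['t'])
from fit import fit
c,t,P,im=fit('w3',C)
Q=P.reshape(-1,3)
k=(abs(Q[:,0]-.524)<.03)&(abs(Q[:,1]-.119)<.03)&(Q[:,2]>.101)&(Q[:,2]<.125)
print(k.sum(),Q[k].mean(0),Q[k].min(0),Q[k].max(0))
b=cv2.imread('pics/c3.png')[150:330,150:330]
cv2.imwrite('pics/f3.png',np.hstack([cv2.resize(im[80:260,180:360,::-1],(400,400)),cv2.resize(b,(400,400),interpolation=cv2.INTER_CUBIC)]))
E
```

```text
16.975
c0 [ 0.537 -0.044]
pegs n 564 c [ 0.53694135 -0.04328111  0.08680094] z [0.09547852 0.09733509] cost 0.005624658961862058
top z 0.04660939195123753
hub [ 0.53652784 -0.04439306  0.05983944] 245
tab 4 [0.52316441 0.13119977 0.08624993] [0.07595869 0.08264869 0.10158291]
tab r 0.17502913965148412 ang 94.50405856446415
tab peg-consistent mod60 4.504058564464145 4.973327673466339
325 [0.52417883 0.11960687 0.10525158] [0.51685703 0.10702236 0.10243297] [0.53171429 0.13147521 0.10799877]
```

View pics/f3.png

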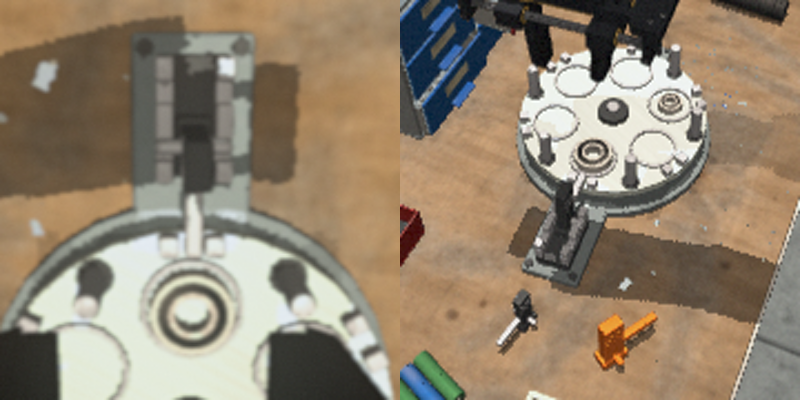

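The tab's nose lies between the lugs (at (168,245) and (215,245) in the left half). Its top is at z = 105 mm, the same as when it was seated before, so it is fully home. Both bearings are still in their nests.

```bash
python3 -c "
from rig import manip
print(manip.sign_off())"
```

```text
the job is handed in; nothing more can be done
None
```

The table is turned one station counter-clockwise, with the large bearing at the lock and the tab fully home in the inner notch; I handed the job in at about 17 s of the 42 s allowed.

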